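# Pin the jig plate in line with a tapered alignment pin

### The job

The loose jig plate on the raised fixture is out of line with the off-centre bushing hole hidden beneath it. Take the tapered alignment pin from its wooden block, put its tip through the plate's hole and feel for the hole below, sliding the plate along with it; then drive the pin down so that its taper pulls the plate into line, until its collar sits fully home on the plate, and leave it there. Do not force it: never press with more than about 30 N; and leave the sanding block, masking tape and hold-down strap alone.

Things in the scene. Friction and masses are not known exactly. Their poses are not given: they have to be found in the camera images.
- pin_grip (a point): middle of the pin's grip: a dark upright round bar, diameter 20 mm, 46 mm long (24 mm below to 22 mm above this point); z up along the pin. At the start the pin stands in the wooden block. Further down: a 30 mm collar (24 to 30 mm below), a straight shank of diameter 14 mm (30 to 56 mm below), a taper from 14 to 8 mm (56 mm to the flat tip, 96 mm below)
- pin_collar (a point): centre of the underside of the pin's collar, 30 mm below pin_grip; z up along the pin; the tip is 66 mm below it
- pin: the tapered steel alignment pin, 150 g, 118 mm long, origin at its tip, z up along the pin to the grip
- stand: fixed wooden block 60x60x72 mm in which the pin stands, origin at the centre of its underside on the bed; a 17 mm hole runs down its middle, the pin's collar rests on its top, 72 mm above the bed
- base: fixed raised sub-plate of the fixture: dark steel plate, 150 mm (x) by 210 mm (y), 20 mm thick, on two rails 50 mm high along its y ends; origin on the bed under its middle, z up. Its top is 70 mm above the bed. Hidden in it under the jig plate is a locked, unyielding eccentric bushing, its top level with the sub-plate's, with a 15 mm through hole, open for 50 mm below
- base_mid (a point): middle of the sub-plate's top face, 70 mm above the bed, and of the hidden eccentric bushing. The centre of the bushing's hole lies 7 mm from here, but in which direction is not known or measured: it may be any, and it does not change. The bushing's smooth solid top reaches at least 26 mm from here on every side
- plate: loose aluminium jig plate 115x115x12 mm, 0.4 kg, lying on the sub-plate and free to slide on it against friction of a few newtons; origin at the centre of its underside
- plate_hole (a point): centre of the plate's 15 mm through hole at its upper face, 82 mm above the bed; it starts up to 6 mm from base_mid. A pin tip in this hole pushed sideways slides the plate along
- sanding_block: bystander: cork and wood sanding block 64x108x35 mm, origin at the centre of its underside
- masking_tape: bystander: roll of masking tape 110 mm across and 24 mm high, lying flat, origin at the centre of its underside
- hold_down: bystander: slotted hold-down strap with a wing bolt 34x130x46 mm, origin at the centre of its underside
Not all that is in view belongs to the job. What is shaped like the pin but pink is not meant.

How it is judged (in metres and radians):
On the way:
1. the pin is lifted clear out of its block (height (world z) of pin above 0.073 m), for 0.1 s.
At the end, for the whole second after the job is handed in: the pin stands upright (within 0.05 rad), released and at rest, through the plate and the bushing hole below, its collar home on the plate and centred on its hole (both within 2 mm); the plate lies flat on the sub-plate (height within 2 mm), its hole 4.5 to 9.5 mm from base_mid (z of pin_collar in the frame of plate_hole between -0.002 and 0.002 m and horizontal distance between pin_collar and plate_hole below 0.002 m and horizontal distance between plate_hole and base_mid between 0.0045 and 0.0095 m and height (world z) of plate_hole between 0.08 and 0.084 m and angle between pin's own z axis and vertical below 0.05 rad and angle between plate's own z axis and vertical below 0.03 rad and linear speed of each of pin, plate below 0.01 m/s); the robot touches nothing.
It fails at once if the pin presses on the fixture with more than 40 N (contact force between pin and base above 40 N).
It fails at once if the pin presses on the jig plate with more than 40 N (contact force between pin and plate above 40 N).
It fails at once if the sanding block is moved more than 2 cm (distance of sanding_block from where it was at the start of the episode above 0.02 m).
It fails at once if the masking tape is moved more than 2 cm (distance of masking_tape from where it was at the start of the episode above 0.02 m).
It fails at once if the hold-down strap is moved more than 2 cm (distance of hold_down from where it was at the start of the episode above 0.02 m).
It also fails if it takes over 72 s, if anything falls off the work surface, if the arm or the gripper's body presses on something with over 40 N, if the wrist force passes 120 N, or if a joint passes its speed limit or range.

### The arm

A 6-joint arm with a two-finger parallel gripper is mounted at the origin on a cart in front of the work surface, level with it; the furniture and walls round the work are solid. World frame = base frame: x ahead of the robot, y to its left, z up, the work surface at z = 0. Lengths are in mm, angles in rad, forces in N, time in s.
With the tool pointing down it reaches from about 275 to 1000 mm from the base axis. Payload 8.4 kg.
Tool frame: the origin (TCP) lies midway between the tips of the shut fingers; the grasp point (between the pads) lies 19 mm behind it; z points along the fingers, y is the direction in which the jaws open and shut (so a half turn about z gives the same grasp; the last joint's range is limited). The gripper opens to 85 mm and grips with 20 to 120 N. Pads are 22 mm wide; open, the fingers measure 114 mm over their backs; the gripper's body (76 mm by 85 mm) begins 54 mm behind the grasp point. The pads swing forward as they close: fully open they stand 13 mm farther back than shut.
Start: joints at [-1.215, 0.353, 1.633, -0, 1.155, -0.002], TCP at [218.883, -585.421, 231.281] pointing down, gripper open.
Joint ranges: [-2.63, 2.63], [-0.92, 2.1], [0.06, 2.66], [-1.3, 4.44], [0, 2.69], [-3.02, 3.02]. Speed limits (rad/s): [2.22, 2.22, 2.79, 3.14, 3.14, 3.14].

### API

Orientations are given as a 3x3 rotation matrix whose columns are the frame's x, y, z axes.
In Python, from bench import ctrl gives the robot as it stands.
- The arm moves only by the tool move_arm, never from a script. Its argument "motion" is a list of rows, each an object of numbers: "dx", "dy", "dz": the shift along the tool's x, y, z in m; "ax", "ay", "az": the turn, a rotation vector about the tool's x, y, z in rad; "hand": the opening, from -1 (shut) to 1 (fully open). In form: [{"dx": .., "dy": .., "dz": .., "ax": .., "ay": .., "az": .., "hand": ..}, ...]. A call has 1 to 10 rows; each row shifts and turns the pose as measured when the row begins, along the tool's axes as they then stand; what a row does not reach is not made up. A row lasts 1/8 s, in which the tool goes at most 62.5 mm and 10.7 degrees, less where a joint would pass 70% of its speed; a pose out of reach is approached as far as the arm can. A call is refused whole if a number of a shift passes 0.0625 or a number of a turn 0.188, either way. A call with a gripper value outside its range is refused whole. The fingers move at their own pace and stop on an object; the grip force is fixed at half the most. Time passes only in rows, so rows that do not move let the fingers close. It gives the time, the measured TCP pose, the force and the opening at its end, in the units of the state.
- ctrl.get_obs(): the state, without advancing time (a new reading comes with each control period).
- ctrl.snapshot(name): name is "scene" or "top"; returns the picture (384x512x3 uint8, red, green, blue); there is no depth.
- ctrl.camera_info(name): a dict with "intrinsics" (3x3 intrinsics, pixels), "distortion" ([k1, k2, p1, p2, k3] as OpenCV has them; the pictures are not rectified), "extrinsics" (4x4, takes a point from camera to world coordinates). Camera axes: x right, y down, z forward; pixel columns grow to the right and rows downward; lengths in mm; the calibration is good to about 2 mm. A picture is of the moment at which its call begins. camera_info takes no time and is no camera call.
- ctrl.hand_in(): hands the job in, once; it reports no verdict.
The state is a dict: "clock": time; "joint_positions": joint angles; "joint_vel": joint speeds; "joint_efforts": joint torques, N m; "ee_pos": TCP position; "tool_rot": TCP orientation; "force": force on the tool from outside, world axes, zero at the start; "torque": the same for the moment, N m; "finger_gap": finger opening in mm.
Only numpy, scipy, OpenCV 4.12 (cv2) and the standard library are available. Lean on these libraries where they do the work, as an engineer would, in place of code of your own. Each camera call takes 0.05 s, during which the arm holds its last target.

## Working session

There is one attempt and no reset: what is moved stays moved. The work goes in short steps, Python scripts to look and compute and a tool call to move; the robot and the scene stay as the last step left them, time stands still between calls to the robot, and variables do not carry over. Pictures are saved under pics/ and viewed, and the job is handed in when it is done.

Besides the shell and the picture viewer there is one more tool, called after "Call:" as a command line: name --argument value ..., lists and objects as JSON in quotes. move_arm: Moves the arm, as the interface text tells. Its arguments: {"type":"object","properties":{"motion":{"type":"array"}},"required":["motion"]}

```bash
mkdir -p pics; python3 - <<'E'
from bench import ctrl
import cv2
for n in ("scene","top"):
    im=ctrl.snapshot(n); cv2.imwrite(f"pics/{n}0.png",cv2.resize(im[:,:,::-1],(768,576),interpolation=cv2.INTER_CUBIC))
    import numpy as np
    np.save(f"pics/{n}0.npy",im)
    i=ctrl.camera_info(n); print(n,i)
print(ctrl.get_obs())
E
```

```text
scene {'intrinsics': array([[482.71290129,   0.        , 253.10803095],
       [  0.        , 482.71290129, 192.81301269],
       [  0.        ,   0.        ,   1.        ]]), 'distortion': array([-0.14184946,  0.        ,  0.        ,  0.        ,  0.        ]), 'extrinsics': array([[-7.16054120e-01, -2.53606613e-01,  6.50346202e-01,
        -2.29952361e+02],
       [-6.97723202e-01,  2.88305814e-01, -6.55791195e-01,
         8.33327168e+02],
       [-2.11856078e-02, -9.23343622e-01, -3.83389784e-01,
         5.84628535e+02],
       [ 0.00000000e+00,  0.00000000e+00,  0.00000000e+00,
         1.00000000e+00]])}
top {'intrinsics': array([[460.98275204,   0.        , 259.84479612],
       [  0.        , 460.98275204, 190.68491296],
       [  0.        ,   0.        ,   1.        ]]), 'distortion': array([-0.01871137,  0.        ,  0.        ,  0.        ,  0.        ]), 'extrinsics': array([[ 2.70385387e-02, -9.94356188e-01,  1.02589909e-01,
         5.03999094e+02],
       [-9.99451679e-01, -2.88529603e-02, -1.62433778e-02,
         9.96756274e+00],
       [ 1.91117258e-02, -1.020944
[... 233 characters left out ...]
05053259e-05,
        1.15520656e+00, -2.40168124e-03]), 'joint_vel': array([ 0.00061602, -0.00112454, -0.00025461,  0.00071497, -0.0008792 ,
        0.00028658]), 'joint_efforts': array([ 8.85851859e-04, -6.06360483e+01, -3.42825723e+01,  3.01275122e-05,
        3.96266652e-03,  1.66266318e-06]), 'ee_pos': array([ 218.74545855, -585.01428646,  230.63460214]), 'tool_rot': array([[ 9.36666280e-01,  3.50222925e-01, -4.27497708e-04],
       [ 3.50223186e-01, -9.36665538e-01,  1.17936546e-03],
       [ 1.26184495e-05, -1.25439146e-03, -9.99999213e-01]]), 'force': array([-0.42018219, -0.19379494,  1.35824833]), 'torque': array([0.03527221, 0.02694814, 0.03624807]), 'finger_gap': 85.7276108682531}
```

View pics/scene0.png

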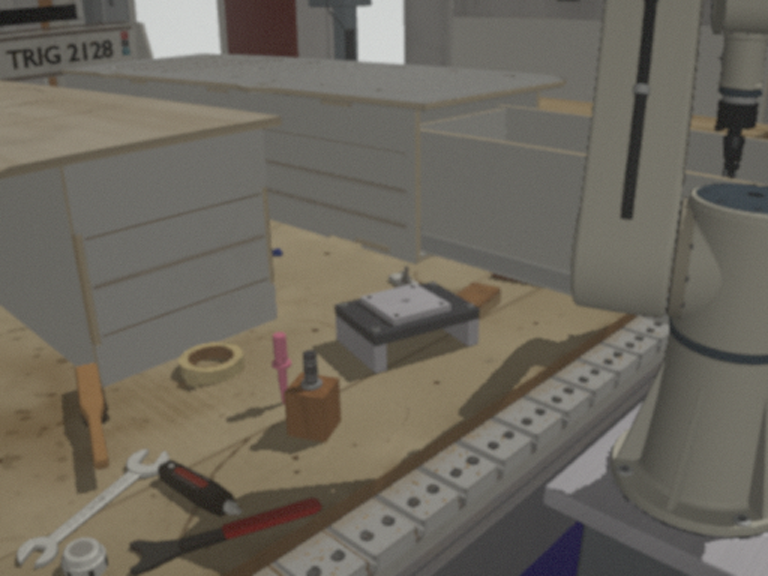

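View pics/top0.png

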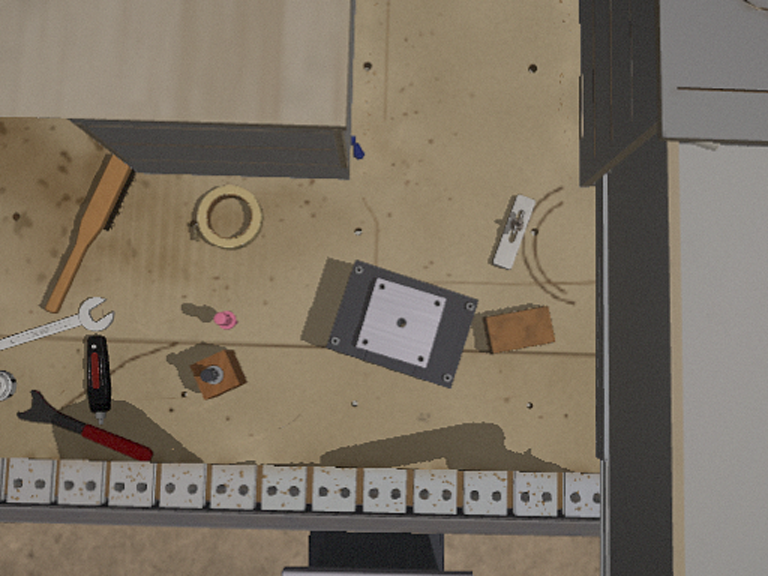

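The top view shows the block and pin at (212,374), the fixture and plate hole at (402,322), and the pink decoy at (225,320). I'll zoom in next.

```bash
python3 - <<'E'
import numpy as np,cv2
t=np.load("pics/top0.npy")[:,:,::-1]; s=np.load("pics/scene0.npy")[:,:,::-1]
a=cv2.resize(t[160:270,205:325],None,fx=5,fy=5,interpolation=cv2.INTER_CUBIC)   # fixture
b=cv2.resize(t[190:290,110:190],None,fx=5,fy=5,interpolation=cv2.INTER_CUBIC)
cv2.imwrite("pics/a.png",a);
c=cv2.resize(s[215:305,170:250],None,fx=5,fy=5,interpolation=cv2.INTER_CUBIC)
h=500
cv2.imwrite("pics/b.png",np.hstack([cv2.resize(b,(380,500)),cv2.resize(c,(400,450+50))]) if 0 else np.hstack([b,np.vstack([c,np.zeros((50,400,3),np.uint8)])]))
d=cv2.resize(s[180:250,215:325],None,fx=7,fy=7,interpolation=cv2.INTER_CUBIC)
cv2.imwrite("pics/d.png",d)
E
```

```text
(no output)
```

View pics/a.png

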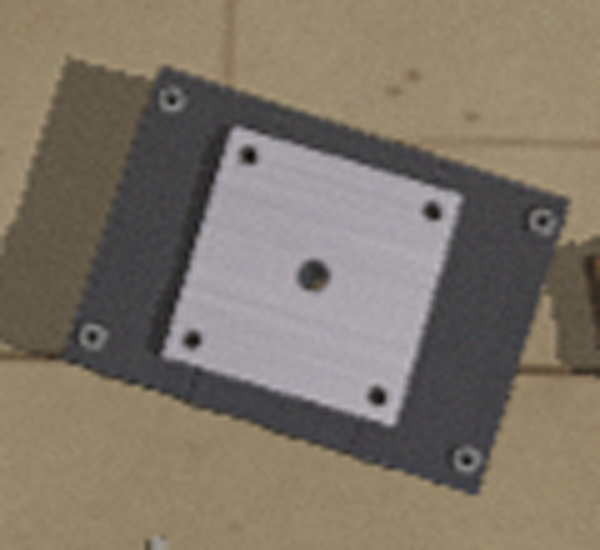

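View pics/b.png

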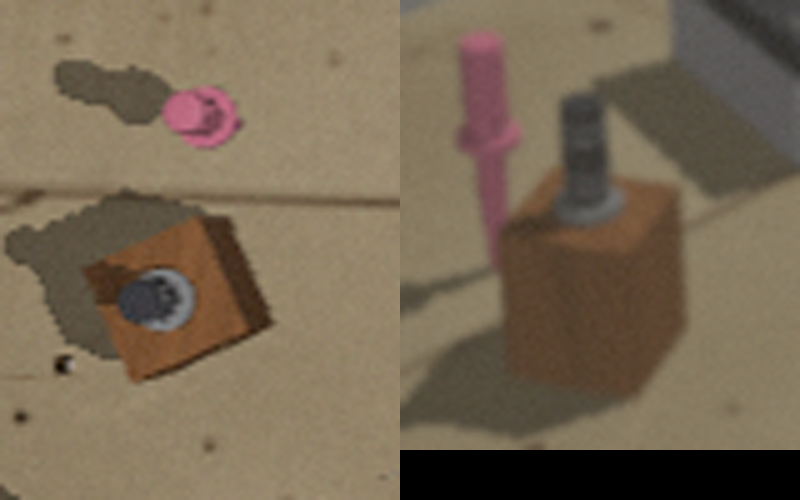

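View pics/d.png

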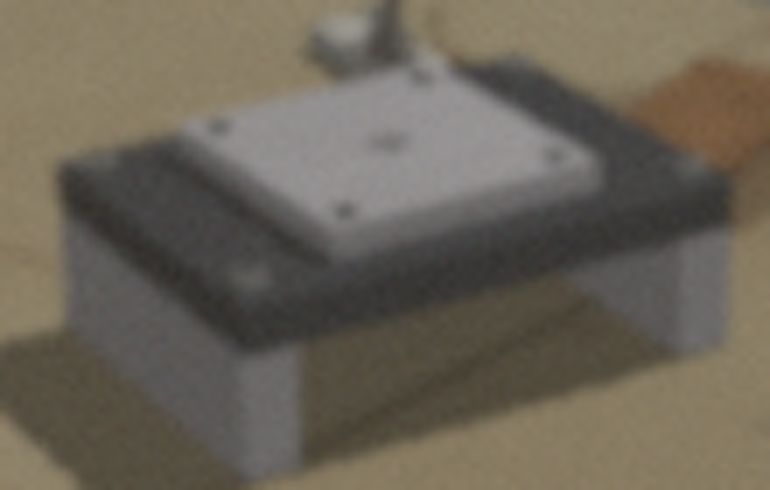

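```bash
cat > h.py <<'E'
import numpy as np,cv2
from bench import ctrl
CI={n:ctrl.camera_info(n) for n in("scene","top")}
def ray(n,p):
    i=CI[n];u=cv2.undistortPoints(np.array([[p]],float),i["intrinsics"],i["distortion"])[0,0]
    T=i["extrinsics"];d=T[:3,:3]@np.r_[u,1];return T[:3,3],d/np.linalg.norm(d)
def plane(n,p,z):
    o,d=ray(n,p);return o+d*(z-o[2])/d[2]
def tri(a,b):
    (o1,d1),(o2,d2)=ray("top",a),ray("scene",b)
    A=np.c_[d1,-d2];s,t=np.linalg.lstsq(A,o2-o1,rcond=None)[0]
    p,q=o1+s*d1,o2+t*d2;return (p+q)/2,np.linalg.norm(p-q)
E
cat > m.py <<'E'
from h import *
fa=lambda x,y:((x+.5)/5-.5+205,(y+.5)/5-.5+160)
fb=lambda x,y:((x+.5)/5-.5+110,(y+.5)/5-.5+190)
fc=lambda x,y:((x-400+.5)/5-.5+170,(y+.5)/5-.5+215)
fd=lambda x,y:((x+.5)/7-.5+215,(y+.5)/7-.5+180)
np.set_printoptions(precision=1,suppress=True)
print("hole tri",tri(fa(313,275),fd(389,142)),plane("top",fa(313,275),82),plane("scene",fd(389,142),82))
print("grip top",tri(fb(137,300),fc(582,100)),plane("top",fb(137,300),124),plane("scene",fc(582,100),124))
print("collar top",plane("top",fb(161,299),78),plane("scene",fc(589,203),78))
print("block corners",[plane("top",fb(*c),72) for c in((83,268),(202,214),(252,327),(135,381))])
sc=[plane("top",fa(*c),70)[:2] for c in((172,99),(541,221),(466,459),(92,337))]
cc=[plane("top",fa(*c),70)[:2] for c in((165,67),(568,200),(478,492),(66,360))]
pc=[plane("top",fa(*c),82)[:2] for c in((233,126),(463,196),(395,427),(162,356))]
ph=[plane("top",fa(*c),82)[:2] for c in((248,155),(432,211),(377,396),(192,340))]
for n,c in(("screws",sc),("corners",cc),("plate",pc),("plateholes",ph)):
    c=np.array(c);print(n,c.mean(0),[round(float(np.linalg.norm(c[i]-c[i-1])),1) for i in range(4)],np.degrees(np.arctan2(*(c[1]-c[0])[::-1])))
im=np.load("pics/top0.npy")[:,:,::-1]
roi=im[160:270,205:325];hsv=cv2.cvtColor(roi,cv2.COLOR_BGR2HSV)
# plate: bright, low sat
pm=((hsv[...,2]>140)&(hsv[...,1]<45)).astype(np.uint8)
c=max(cv2.findContours(pm,cv2.RETR_EXTERNAL,cv2.CHAIN_APPROX_NONE)[0],key=cv2.contourArea)
r=cv2.minAreaRect(c);print("plate rect",r,plane("top",(r[0][0]+205,r[0][1]+160),82))
dm=((hsv[...,1]<70)).astype(np.uint8);dm=cv2.morphologyEx(dm,cv2.MORPH_OPEN,np.ones((3,3)))
c=max(cv2.findContours(dm,cv2.RETR_EXTERNAL,cv2.CHAIN_APPROX_NONE)[0],key=cv2.contourArea)
r=cv2.minAreaRect(c);print("base rect",r,plane("top",(r[0][0]+205,r[0][1]+160),70))
hm=((hsv[40:70,45:80,2]<125)).astype(np.uint8)
M=cv2.moments(hm,True);print("hole px",M['m10']/M['m00']+250,M['m01']/M['m00']+200,M['m00'])
E
python3 m.py
```

```text
hole tri (array([560.7, -27.1,  78.7]), np.float64(0.053646498595039456)) [560.5 -27.   82. ] [555.5 -21.5  82. ]
grip top (array([470.9, 268.3, 121.3]), np.float64(0.8131890057540132)) [470.7 267.3 124. ] [467.2 271.8 124. ]
collar top [470.1 267.3  78. ] [463.  275.2  78. ]
block corners [array([483.5, 306.5,  72. ]), array([510.6, 251.2,  72. ]), array([457.9, 224.9,  72. ]), array([431., 279.,  72.])]
screws [559.6 -29.8] [121.2, 188.2, 120.2, 188.5] -106.73732603218207
corners [559.4 -30.5] [149.3, 205.8, 147.2, 207.0] -106.71516268540685
plate [560.2 -27.2] [114.9, 115.2, 114.8, 115.5] -105.35993554633907
plateholes [560.4 -26.7] [92.2, 92.0, 92.0, 91.7] -105.35387555717952
plate rect ((62.06068801879883, 54.5740966796875), (48.003536224365234, 47.81757354736328), 16.99082374572754) [560.5 -26.7  82. ]
base rect ((62.154518127441406, 52.27783966064453), (92.81059265136719, 68.96427154541016), 18.121862411499023) [566.7 -27.2  70. ]
hole px 267.24242424242425 214.63636363636363 33.0
```

```bash
python3 - <<'E'
from h import *
np.set_printoptions(precision=1,suppress=True)
def S(p,z):return plane("scene",(p[0]/1.5,p[1]/1.5),z)
def T(p,z):return plane("top",(p[0]/1.5,p[1]/1.5),z)
print("box corner base",S((420,255),0),T((597,185),0),T((600,460),0))
b=S((420,255),0)
# height where ray of top px has same xy
for z in range(100,400,50):print(z,S((420,128),z),T((660,138),z),T((675,400),z))
print("decoy",S((283,402),0),T((226,320),52))
for z in(80,118):print("decoy top",S((280,336),z),T((218,318),z))
E
```

```text
box corner base [ 837.5 -381.4    0. ] [ 814.5 -368.3    0. ] [ 341.1 -371.9    0. ]
100 [ 1592.1 -1241.7   100. ] [ 869.8 -440.   100. ] [ 449.4 -458.   100. ]
150 [ 1404.1 -1027.6   150. ] [ 852.8 -419.1  150. ] [ 451.9 -436.3  150. ]
200 [1216.2 -813.5  200. ] [ 835.9 -398.3  200. ] [ 454.5 -414.6  200. ]
250 [1028.2 -599.4  250. ] [ 819.  -377.5  250. ] [ 457. -393.  250.]
300 [ 840.2 -385.4  300. ] [ 802.  -356.7  300. ] [ 459.5 -371.3  300. ]
350 [ 652.2 -171.3  350. ] [ 785.1 -335.8  350. ] [ 462.  -349.7  350. ]
decoy [556.7 258.    0. ] [557.1 256.3  52. ]
decoy top [609.9 213.6  80. ] [558.6 263.   80. ]
decoy top [546.6 260.3 118. ] [556.7 254.3 118. ]
```

Call:
move_arm --motion '[{"dz":-0.06},{"dz":-0.06},{"dz":-0.06},{"dz":-0.06,"az":0.09},{"dx":0,"az":0.09},{"az":0.09},{"az":0.088}]'

```text
validation failed for argument at $.mo...
```

Call:
move_arm --motion '[{"dx":0.0,"dy":0.0,"dz":-0.06,"ax":0.0,"ay":0.0,"az":0.0,"hand":1.0},{"dx":0.0,"dy":0.0,"dz":-0.06,"ax":0.0,"ay":0.0,"az":0.0,"hand":1.0},{"dx":0.0,"dy":0.0,"dz":-0.06,"ax":0.0,"ay":0.0,"az":0.09,"hand":1.0},{"dx":0.0,"dy":0.0,"dz":-0.06,"ax":0.0,"ay":0.0,"az":0.09,"hand":1.0},{"dx":0.0,"dy":0.0,"dz":0.0,"ax":0.0,"ay":0.0,"az":0.09,"hand":1.0},{"dx":0.0,"dy":0.0,"dz":0.0,"ax":0.0,"ay":0.0,"az":0.09,"hand":1.0}]'

```text
clock: 0.85
ee_pos: [218.5, -584.3, 475.5]
tool_rot: [[1.0, -0.013, -0.002], [-0.013, -1.0, 0.007], [-0.003, -0.007, -1.0]]
force: [-0.4, 0.1, 0.0]
finger_gap: 85.3
```

Call:
move_arm --motion '[{"dx":0.018,"dy":-0.059,"dz":0.0,"ax":0.0,"ay":0.0,"az":0.0,"hand":1.0},{"dx":0.018,"dy":-0.059,"dz":0.0,"ax":0.0,"ay":0.0,"az":0.0,"hand":1.0},{"dx":0.018,"dy":-0.059,"dz":0.0,"ax":0.0,"ay":0.0,"az":0.0,"hand":1.0},{"dx":0.018,"dy":-0.059,"dz":0.0,"ax":0.0,"ay":0.0,"az":0.0,"hand":1.0},{"dx":0.018,"dy":-0.059,"dz":0.0,"ax":0.0,"ay":0.0,"az":0.0,"hand":1.0},{"dx":0.018,"dy":-0.059,"dz":0.0,"ax":0.0,"ay":0.0,"az":0.0,"hand":1.0},{"dx":0.018,"dy":-0.059,"dz":0.0,"ax":0.0,"ay":0.0,"az":0.0,"hand":1.0},{"dx":0.018,"dy":-0.059,"dz":0.0,"ax":0.0,"ay":0.0,"az":0.0,"hand":1.0},{"dx":0.018,"dy":-0.059,"dz":0.0,"ax":0.0,"ay":0.0,"az":0.0,"hand":1.0},{"dx":0.018,"dy":-0.059,"dz":0.0,"ax":0.0,"ay":0.0,"az":0.0,"hand":1.0}]'

```text
clock: 2.1
ee_pos: [407.4, 10.1, 476.5]
tool_rot: [[1.0, -0.022, -0.002], [-0.022, -1.0, 0.01], [-0.002, -0.01, -1.0]]
force: [1.1, -1.2, 0.7]
finger_gap: 85.1
```

Call:
move_arm --motion '[{"dx":0.012,"dy":-0.051,"dz":0.03,"ax":-0.01,"ay":0.002,"az":-0.022,"hand":1.0},{"dx":0.012,"dy":-0.051,"dz":0.03,"ax":0.0,"ay":0.0,"az":0.0,"hand":1.0},{"dx":0.012,"dy":-0.051,"dz":0.03,"ax":0.0,"ay":0.0,"az":0.0,"hand":1.0},{"dx":0.012,"dy":-0.051,"dz":0.03,"ax":0.0,"ay":0.0,"az":0.0,"hand":1.0},{"dx":0.012,"dy":-0.051,"dz":0.03,"ax":0.0,"ay":0.0,"az":0.0,"hand":1.0},{"dx":0.0,"dy":0.0,"dz":0.0,"ax":0.0,"ay":0.0,"az":0.0,"hand":1.0}]'

```text
clock: 2.85
ee_pos: [468.6, 277.6, 321.2]
tool_rot: [[1.0, 0.006, 0.001], [0.006, -1.0, -0.002], [0.001, 0.002, -1.0]]
force: [0.9, 0.4, 0.2]
finger_gap: 85.1
```

```bash
cat > st.py <<'E'
from bench import ctrl
import numpy as np
np.set_printoptions(precision=2,suppress=True)
o=ctrl.get_obs();print(o["clock"],o["ee_pos"],o["force"],o["finger_gap"]);print(np.round(o["tool_rot"],4).tolist())
R=o["tool_rot"]
print("level: ax",-R[1,2],"ay",-R[0,2],"az",R[1,0])
E
python3 st.py
```

```text
2.85 [468.62 277.63 321.19] [0.89 0.37 0.15] 85.10855631229123
[[1.0, 0.0062, 0.001], [0.0062, -1.0, -0.0018], [0.001, 0.0018, -1.0]]
level: ax 0.0018389892522561024 ay -0.0010356169464057036 az 0.006188227414538556
```

Call:
move_arm --motion '[{"dx":0.002,"dy":0.01,"dz":0.04,"ax":0.0,"ay":0.0,"az":0.006,"hand":1.0},{"dx":0.0,"dy":0.0,"dz":0.05,"ax":0.0,"ay":0.0,"az":0.0,"hand":1.0},{"dx":0.0,"dy":0.0,"dz":0.05,"ax":0.0,"ay":0.0,"az":0.0,"hand":1.0},{"dx":0.0,"dy":0.0,"dz":0.02,"ax":0.0,"ay":0.0,"az":0.0,"hand":1.0},{"dx":0.0,"dy":0.0,"dz":0.0,"ax":0.0,"ay":0.0,"az":0.0,"hand":1.0},{"dx":0.0,"dy":0.0,"dz":0.0,"ax":0.0,"ay":0.0,"az":0.0,"hand":1.0}]'

```text
clock: 3.6
ee_pos: [472.2, 265.0, 160.2]
tool_rot: [[1.0, 0.0, 0.004], [0.0, -1.0, -0.002], [0.004, 0.002, -1.0]]
force: [0.3, -0.2, 0.8]
finger_gap: 85.4
```

```bash
python3 st.py; python3 - <<'E'
from h import *
for n,(y0,y1,x0,x1) in dict(scene=(160,310,140,260),top=(190,290,90,210)).items():
    im=ctrl.snapshot(n);np.save(f"pics/{n}1.npy",im)
    cv2.imwrite(f"pics/{n}1.png",cv2.resize(im[y0:y1,x0:x1,::-1],None,fx=4,fy=4,interpolation=cv2.INTER_CUBIC))
E
```

```text
3.6 [472.19 265.04 160.23] [ 0.27 -0.18  0.78] 85.3772060874641
[[1.0, 0.0001, 0.0044], [0.0001, -1.0, -0.0015], [0.0044, 0.0015, -1.0]]
level: ax 0.0015112853314185571 ay -0.004352725500281669 az 7.949147565147254e-05
```

View pics/scene1.png

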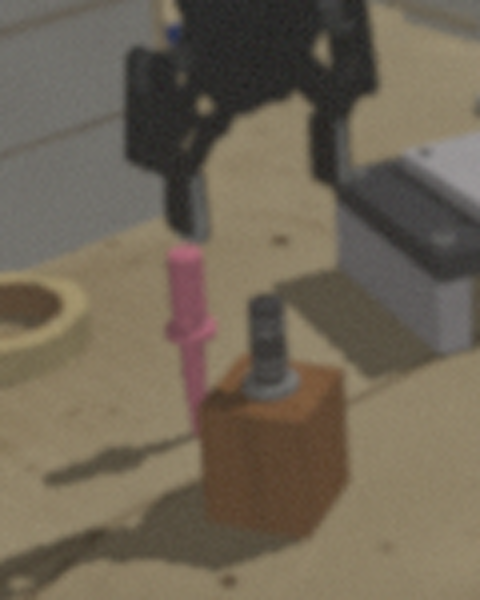

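View pics/top1.png

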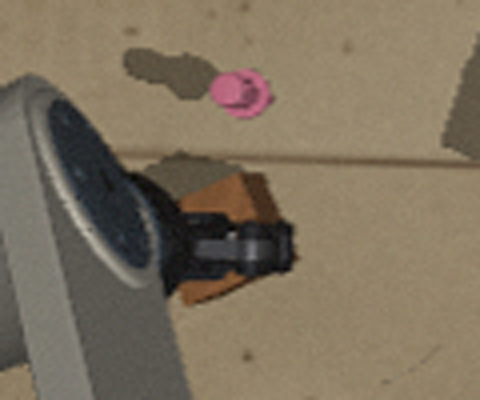

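Call:
move_arm --motion '[{"dx":-0.0017,"dy":-0.002,"dz":0.03,"ax":0.001,"ay":-0.004,"az":0.0,"hand":1.0},{"dx":0.0,"dy":0.0,"dz":0.03,"ax":0.0,"ay":0.0,"az":0.0,"hand":1.0},{"dx":0.0,"dy":0.0,"dz":0.006,"ax":0.0,"ay":0.0,"az":0.0,"hand":1.0},{"dx":0.0,"dy":0.0,"dz":0.0,"ax":0.0,"ay":0.0,"az":0.0,"hand":1.0},{"dx":0.0,"dy":0.0,"dz":0.0,"ax":0.0,"ay":0.0,"az":0.0,"hand":1.0}]'

```text
clock: 4.32
ee_pos: [475.2, 269.6, 99.8]
tool_rot: [[1.0, 0.0, 0.011], [0.0, -1.0, 0.005], [0.011, -0.005, -1.0]]
force: [-0.5, -0.6, -0.4]
finger_gap: 85.1
```

```bash
python3 st.py; python3 - <<'E'
from h import *
for n,(y0,y1,x0,x1) in dict(scene=(160,310,140,260)).items():
    im=ctrl.snapshot(n)
    cv2.imwrite(f"pics/{n}2.png",cv2.resize(im[y0:y1,x0:x1,::-1],None,fx=4,fy=4,interpolation=cv2.INTER_CUBIC))
E
```

```text
4.325 [475.23 269.61  99.83] [-0.47 -0.6  -0.43] 85.05377162525468
[[0.9999, 0.0003, 0.0108], [0.0002, -1.0, 0.0055], [0.0108, -0.0055, -0.9999]]
level: ax -0.0054838977193908565 ay -0.010843570218409749 az 0.00019623956428658612
```

View pics/scene2.png

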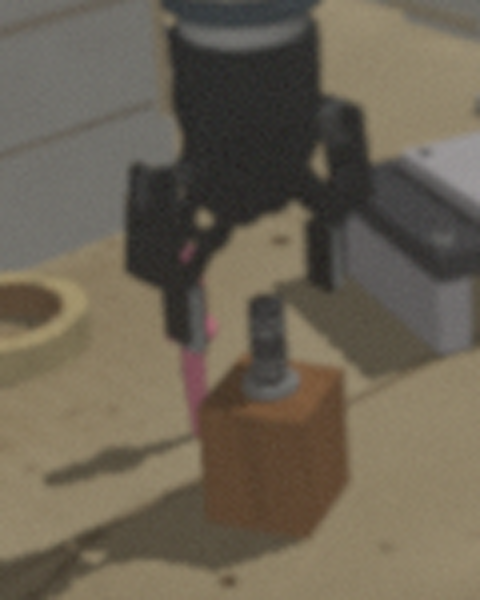

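Call:
move_arm --motion '[{"dx":-0.0047,"dy":0.0023,"dz":0.004,"ax":-0.0055,"ay":-0.0108,"az":0.0,"hand":1.0},{"dx":0.0,"dy":0.0,"dz":0.0,"ax":0.0,"ay":0.0,"az":0.0,"hand":1.0}]'

```text
clock: 4.62
ee_pos: [470.9, 267.5, 96.7]
tool_rot: [[1.0, 0.0, 0.001], [0.0, -1.0, 0.001], [0.001, -0.001, -1.0]]
force: [0.4, -0.4, -0.3]
finger_gap: 85.8
```

```bash
python3 st.py
```

```text
4.625 [470.87 267.53  96.74] [ 0.42 -0.4  -0.33] 85.75884152951316
[[1.0, 0.0002, 0.0011], [0.0002, -1.0, 0.0006], [0.0011, -0.0006, -1.0]]
level: ax -0.000605537156206041 ay -0.0010503647635853445 az 0.0002323068883488507
```

Small moves track well. Next: down 10 mm, then close.

Call:
move_arm --motion '[{"dx":0.0,"dy":0.0,"dz":0.005,"ax":0.0,"ay":-0.001,"az":0.0,"hand":1.0},{"dx":0.0,"dy":0.0,"dz":0.005,"ax":0.0,"ay":0.0,"az":0.0,"hand":1.0},{"dx":0.0,"dy":0.0,"dz":0.0,"ax":0.0,"ay":0.0,"az":0.0,"hand":1.0}]'

```text
clock: 5.0
ee_pos: [470.9, 267.5, 86.1]
tool_rot: [[1.0, 0.0, 0.0], [0.0, -1.0, 0.001], [0.0, -0.001, -1.0]]
force: [-0.5, 0.1, -0.6]
finger_gap: 85.5
```

```bash
python3 st.py
```

```text
5.0 [470.88 267.53  86.05] [-0.49  0.06 -0.6 ] 85.54513368782857
[[1.0, 0.0003, 0.0001], [0.0003, -1.0, 0.0006], [0.0001, -0.0006, -1.0]]
level: ax -0.0006166431719485435 ay -5.845291302009946e-05 az 0.0002812940520641402
```

Call:
move_arm --motion '[{"dx":0.0,"dy":0.0,"dz":0.0,"ax":0.0,"ay":0.0,"az":0.0,"hand":-1.0},{"dx":0.0,"dy":0.0,"dz":0.0,"ax":0.0,"ay":0.0,"az":0.0,"hand":-1.0},{"dx":0.0,"dy":0.0,"dz":0.0,"ax":0.0,"ay":0.0,"az":0.0,"hand":-1.0},{"dx":0.0,"dy":0.0,"dz":0.0,"ax":0.0,"ay":0.0,"az":0.0,"hand":-1.0},{"dx":0.0,"dy":0.0,"dz":0.0,"ax":0.0,"ay":0.0,"az":0.0,"hand":-1.0},{"dx":0.0,"dy":0.0,"dz":0.0,"ax":0.0,"ay":0.0,"az":0.0,"hand":-1.0},{"dx":0.0,"dy":0.0,"dz":0.0,"ax":0.0,"ay":0.0,"az":0.0,"hand":-1.0},{"dx":0.0,"dy":0.0,"dz":0.0,"ax":0.0,"ay":0.0,"az":0.0,"hand":-1.0}]'

```text
clock: 6.0
ee_pos: [471.0, 267.6, 86.2]
tool_rot: [[1.0, 0.0, 0.0], [0.0, -1.0, 0.001], [0.0, -0.001, -1.0]]
force: [-0.5, 0.0, 0.1]
finger_gap: 18.2
```

```bash
python3 st.py
```

```text
6.0 [470.97 267.61  86.18] [-0.51  0.05  0.07] 18.245583286041494
[[1.0, 0.0003, 0.0001], [0.0003, -1.0, 0.0007], [0.0001, -0.0007, -1.0]]
level: ax -0.0006584314288295295 ay -0.0001313240028983096 az 0.0003137565870185759
```

Call:
move_arm --motion '[{"dx":0.0,"dy":0.0,"dz":-0.005,"ax":0.0,"ay":0.0,"az":0.0,"hand":-1.0},{"dx":0.0,"dy":0.0,"dz":-0.015,"ax":0.0,"ay":0.0,"az":0.0,"hand":-1.0},{"dx":0.0,"dy":0.0,"dz":-0.02,"ax":0.0,"ay":0.0,"az":0.0,"hand":-1.0},{"dx":0.0,"dy":0.0,"dz":-0.025,"ax":0.0,"ay":0.0,"az":0.0,"hand":-1.0},{"dx":0.0,"dy":0.0,"dz":-0.025,"ax":0.0,"ay":0.0,"az":0.0,"hand":-1.0},{"dx":0.0,"dy":0.0,"dz":-0.015,"ax":0.0,"ay":0.0,"az":0.0,"hand":-1.0},{"dx":0.0,"dy":0.0,"dz":-0.005,"ax":0.0,"ay":0.0,"az":0.0,"hand":-1.0},{"dx":0.0,"dy":0.0,"dz":0.0,"ax":0.0,"ay":0.0,"az":0.0,"hand":-1.0}]'

```text
clock: 7.0
ee_pos: [470.7, 267.3, 203.6]
tool_rot: [[1.0, 0.0, 0.001], [0.0, -1.0, 0.001], [0.001, -0.001, -1.0]]
force: [-1.0, -0.3, -0.9]
finger_gap: 18.5
```

```bash
python3 st.py; python3 - <<'E'
from h import *
for n,(y0,y1,x0,x1) in dict(scene=(130,300,130,270)).items():
    im=ctrl.snapshot(n)
    cv2.imwrite(f"pics/{n}3.png",cv2.resize(im[y0:y1,x0:x1,::-1],None,fx=3.5,fy=3.5,interpolation=cv2.INTER_CUBIC))
E
```

```text
7.0 [470.67 267.31 203.62] [-0.97 -0.31 -0.9 ] 18.473792285818455
[[1.0, 0.0002, 0.0011], [0.0002, -1.0, 0.0011], [0.0011, -0.0011, -1.0]]
level: ax -0.0011066537423305269 ay -0.0010511859530546671 az 0.00023505777574190476
```

View pics/scene3.png

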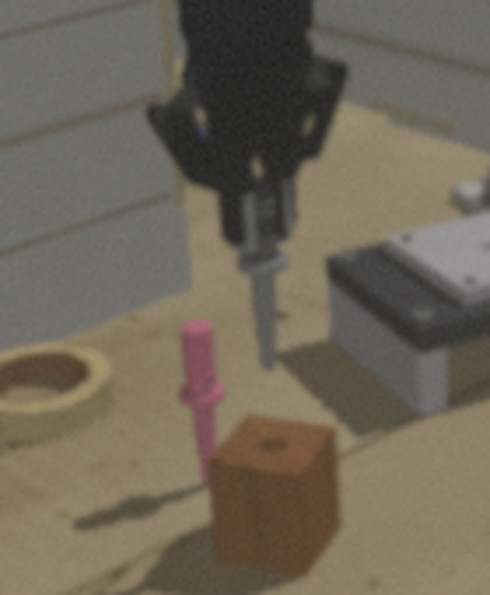

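The pin is out of the block and hangs straight in the jaws, with its tip at crop (267,365). I'll carry it over the plate hole.

Call:
move_arm --motion '[{"dx":0.005,"dy":0.02,"dz":0.0,"ax":0.0,"ay":0.0,"az":0.0,"hand":-1.0},{"dx":0.012,"dy":0.04,"dz":0.0,"ax":0.0,"ay":0.0,"az":0.0,"hand":-1.0},{"dx":0.012,"dy":0.04,"dz":0.0,"ax":0.0,"ay":0.0,"az":0.0,"hand":-1.0},{"dx":0.012,"dy":0.04,"dz":0.0,"ax":0.0,"ay":0.0,"az":0.0,"hand":-1.0},{"dx":0.012,"dy":0.04,"dz":0.0,"ax":0.0,"ay":0.0,"az":0.0,"hand":-1.0},{"dx":0.012,"dy":0.04,"dz":0.0,"ax":0.0,"ay":0.0,"az":0.0,"hand":-1.0},{"dx":0.012,"dy":0.03,"dz":0.0,"ax":0.0,"ay":0.0,"az":0.0,"hand":-1.0},{"dx":0.005,"dy":0.01,"dz":0.0,"ax":0.0,"ay":0.0,"az":0.0,"hand":-1.0},{"dx":0.0,"dy":0.0,"dz":0.0,"ax":0.0,"ay":0.0,"az":0.0,"hand":-1.0}]'

```text
clock: 8.18
ee_pos: [550.5, -8.7, 195.9]
tool_rot: [[1.0, 0.0, -0.012], [0.0, -1.0, -0.003], [-0.012, 0.003, -1.0]]
force: [0.3, 0.2, -2.3]
finger_gap: 18.5
```

```bash
python3 st.py
```

```text
8.175 [550.49  -8.67 195.87] [ 0.34  0.2  -2.26] 18.521175375056956
[[0.9999, 0.0002, -0.0117], [0.0001, -1.0, -0.0031], [-0.0117, 0.0031, -0.9999]]
level: ax 0.003141080000347881 ay 0.011734413594564288 az 0.0001257634319719115
```

Call:
move_arm --motion '[{"dx":0.005,"dy":0.009,"dz":0.0,"ax":0.003,"ay":0.0117,"az":0.0,"hand":-1.0},{"dx":0.005,"dy":0.009,"dz":0.0,"ax":0.0,"ay":0.0,"az":0.0,"hand":-1.0},{"dx":0.0,"dy":0.0,"dz":0.0,"ax":0.0,"ay":0.0,"az":0.0,"hand":-1.0}]'

```text
clock: 8.55
ee_pos: [560.3, -26.1, 195.5]
tool_rot: [[1.0, 0.002, -0.0], [0.002, -1.0, 0.0], [-0.0, -0.0, -1.0]]
force: [-0.2, -0.8, -1.3]
finger_gap: 18.3
```

```bash
python3 st.py;python3 - <<'E'
from h import *
for n,(y0,y1,x0,x1) in dict(scene=(90,250,200,340),top=(160,270,205,325)).items():
    im=ctrl.snapshot(n);np.save(f"pics/{n}4.npy",im)
    cv2.imwrite(f"pics/{n}4.png",cv2.resize(im[y0:y1,x0:x1,::-1],None,fx=3.5,fy=3.5,interpolation=cv2.INTER_CUBIC))
E
```

```text
8.55 [560.27 -26.07 195.45] [-0.18 -0.84 -1.28] 18.33506860781629
[[1.0, 0.0024, -0.0002], [0.0024, -1.0, 0.0004], [-0.0002, -0.0004, -1.0]]
level: ax -0.00044654213731094204 ay 0.00022567420389367702 az 0.0023523173129011412
```

View pics/scene4.png

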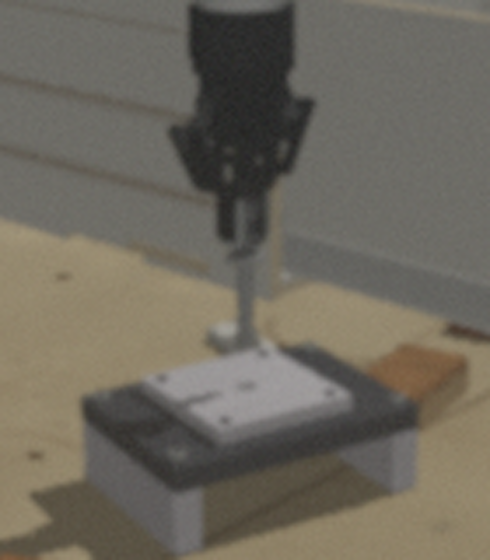

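View pics/top4.png

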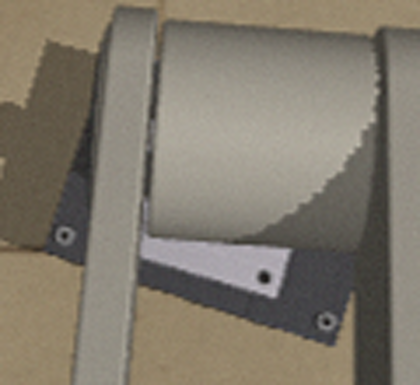

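```bash
python3 - <<'E'
from h import *
np.set_printoptions(precision=1,suppress=True)
f=lambda x,y:((x+.5)/3.5-.5+200,(y+.5)/3.5-.5+90)
print(plane("scene",f(247,349),115.3),plane("scene",f(247,386),82))
im=np.load("pics/scene4.npy")[160:215,250:295,::-1]
cv2.imwrite("pics/z4.png",cv2.resize(im,None,fx=10,fy=10,interpolation=cv2.INTER_CUBIC))
def proj(p):
    i=CI["scene"];T=np.linalg.inv(i["extrinsics"]);return cv2.projectPoints(np.array([p],float),cv2.Rodrigues(T[:3,:3])[0],T[:3,3],i["intrinsics"],i["distortion"])[0].ravel()
for p in([560.3,-26.1,115.3],[560.5,-27,82]):print(proj(p),(proj(p)-[250,160]+.5)*10)
E
```

```text
[549.2 -15.2 115.3] [555.1 -21.3  82. ]
[269.9 187.1] [203.9 276.2]
[270.2 198.7] [206.6 392.4]
```

View pics/z4.png

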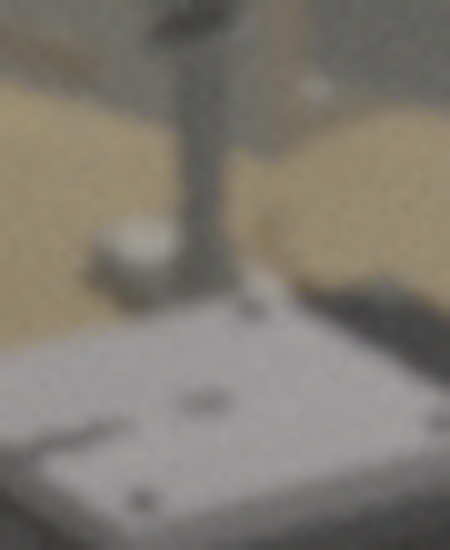

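Call:
move_arm --motion '[{"dx":0.0,"dy":0.0008,"dz":0.008,"ax":0.0,"ay":0.0,"az":0.0,"hand":-1.0},{"dx":0.0,"dy":0.0,"dz":0.008,"ax":0.0,"ay":0.0,"az":0.0,"hand":-1.0},{"dx":0.0,"dy":0.0,"dz":0.008,"ax":0.0,"ay":0.0,"az":0.0,"hand":-1.0},{"dx":0.0,"dy":0.0,"dz":0.004,"ax":0.0,"ay":0.0,"az":0.0,"hand":-1.0},{"dx":0.0,"dy":0.0,"dz":0.0,"ax":0.0,"ay":0.0,"az":0.0,"hand":-1.0}]'

```text
clock: 9.28
ee_pos: [559.2, -25.6, 164.7]
tool_rot: [[1.0, 0.004, -0.002], [0.004, -1.0, 0.001], [-0.002, -0.001, -1.0]]
force: [0.1, -0.3, -1.1]
finger_gap: 18.8
```

```bash
python3 st.py
```

```text
9.275 [559.15 -25.62 164.73] [ 0.07 -0.32 -1.1 ] 18.767955791647314
[[1.0, 0.0035, -0.0021], [0.0035, -1.0, 0.0008], [-0.0021, -0.0008, -1.0]]
level: ax -0.0008397004560566192 ay 0.002064564974882792 az 0.003536822691939991
```

Call:
move_arm --motion '[{"dx":0.0013,"dy":0.0014,"dz":0.0,"ax":-0.001,"ay":0.002,"az":0.0035,"hand":-1.0},{"dx":0.0,"dy":0.0,"dz":0.002,"ax":0.0,"ay":0.0,"az":0.0,"hand":-1.0},{"dx":0.0,"dy":0.0,"dz":0.002,"ax":0.0,"ay":0.0,"az":0.0,"hand":-1.0}]'

```text
clock: 9.65
ee_pos: [561.1, -27.2, 161.1]
tool_rot: [[1.0, -0.0, 0.001], [-0.0, -1.0, -0.0], [0.001, 0.0, -1.0]]
force: [0.7, -0.5, -0.8]
finger_gap: 18.7
```

```bash
python3 st.py
```

```text
9.65 [561.11 -27.2  161.13] [ 0.67 -0.49 -0.84] 18.675946717190776
[[1.0, -0.0004, 0.0013], [-0.0004, -1.0, -0.0003], [0.0013, 0.0003, -1.0]]
level: ax 0.0002932405587463404 ay -0.0013495623797009418 az -0.00037076067675015145
```

Call:
move_arm --motion '[{"dx":0.0,"dy":0.0,"dz":0.0015,"ax":0.0,"ay":-0.001,"az":0.0,"hand":-1.0},{"dx":0.0,"dy":0.0,"dz":0.0015,"ax":0.0,"ay":0.0,"az":0.0,"hand":-1.0}]'

```text
clock: 9.9
ee_pos: [561.1, -27.2, 158.0]
tool_rot: [[1.0, -0.0, 0.0], [-0.0, -1.0, -0.0], [0.0, 0.0, -1.0]]
force: [0.1, 0.7, -1.8]
finger_gap: 18.8
```

```bash
python3 st.py
```

```text
9.9 [561.11 -27.17 158.  ] [ 0.11  0.69 -1.82] 18.80769181537931
[[1.0, -0.0003, 0.0004], [-0.0003, -1.0, -0.0003], [0.0004, 0.0003, -1.0]]
level: ax 0.0002660368572295393 ay -0.0003660541861509946 az -0.00032084028983125787
```

Call:
move_arm --motion '[{"dx":0.0,"dy":0.0,"dz":0.002,"ax":0.0,"ay":0.0,"az":0.0,"hand":-1.0},{"dx":0.0,"dy":0.0,"dz":0.002,"ax":0.0,"ay":0.0,"az":0.0,"hand":-1.0},{"dx":0.0,"dy":0.0,"dz":0.001,"ax":0.0,"ay":0.0,"az":0.0,"hand":-1.0}]'

```text
clock: 10.28
ee_pos: [561.1, -27.2, 152.6]
tool_rot: [[1.0, -0.0, 0.0], [-0.0, -1.0, -0.0], [0.0, 0.0, -1.0]]
force: [-0.2, -0.7, -0.5]
finger_gap: 18.3
```

Call:
move_arm --motion '[{"dx":0.0,"dy":0.0,"dz":0.001,"ax":0.0,"ay":0.0,"az":0.0,"hand":-1.0}]'

```text
clock: 10.4
ee_pos: [561.1, -27.2, 151.5]
tool_rot: [[1.0, -0.0, 0.0], [-0.0, -1.0, -0.0], [0.0, 0.0, -1.0]]
force: [-0.4, -0.9, -0.5]
finger_gap: 18.6
```

Call:
move_arm --motion '[{"dx":0.0,"dy":0.0,"dz":0.001,"ax":0.0,"ay":0.0,"az":0.0,"hand":-1.0}]'

```text
clock: 10.52
ee_pos: [561.1, -27.2, 150.4]
tool_rot: [[1.0, -0.0, 0.0], [-0.0, -1.0, -0.0], [0.0, 0.0, -1.0]]
force: [1.0, -0.4, -2.1]
finger_gap: 18.3
```

Call:
move_arm --motion '[{"dx":0.0,"dy":0.0,"dz":0.0006,"ax":0.0,"ay":0.0,"az":0.0,"hand":-1.0}]'

```text
clock: 10.65
ee_pos: [561.1, -27.2, 149.8]
tool_rot: [[1.0, -0.0, 0.0], [-0.0, -1.0, -0.0], [0.0, 0.0, -1.0]]
force: [-0.5, -0.6, 2.7]
finger_gap: 19.0
```

Call:
move_arm --motion '[{"dx":0.0,"dy":0.0,"dz":0.0005,"ax":0.0,"ay":0.0,"az":0.0,"hand":-1.0}]'

```text
clock: 10.78
ee_pos: [561.4, -27.2, 149.8]
tool_rot: [[1.0, -0.0, 0.001], [-0.0, -1.0, -0.0], [0.001, 0.0, -1.0]]
force: [-0.2, -0.4, 6.1]
finger_gap: 18.5
```

Call:
move_arm --motion '[{"dx":0.0,"dy":0.0,"dz":0.0005,"ax":0.0,"ay":0.0,"az":0.0,"hand":-1.0}]'

```text
clock: 10.9
ee_pos: [561.5, -27.2, 149.8]
tool_rot: [[1.0, -0.0, 0.001], [-0.0, -1.0, -0.0], [0.001, 0.0, -1.0]]
force: [-2.1, 0.1, 5.3]
finger_gap: 18.8
```

Call:
move_arm --motion '[{"dx":0.0005,"dy":-0.0013,"dz":0.0003,"ax":0.0,"ay":0.0,"az":0.0,"hand":-1.0},{"dx":0.0005,"dy":-0.0013,"dz":0.0003,"ax":0.0,"ay":0.0,"az":0.0,"hand":-1.0},{"dx":0.0005,"dy":-0.0013,"dz":0.0003,"ax":0.0,"ay":0.0,"az":0.0,"hand":-1.0}]'

```text
clock: 11.28
ee_pos: [562.8, -24.9, 149.8]
tool_rot: [[1.0, 0.001, 0.001], [0.001, -1.0, -0.003], [0.001, 0.003, -1.0]]
force: [-3.7, -5.0, 6.3]
finger_gap: 18.6
```

```bash
cat >> st.py <<'E'
C=np.array([559.6,-30.0]);d=o["ee_pos"][:2]-80*R[:2,2]*-1-C
print("tip rel",d,"r",np.linalg.norm(d),"ang",np.degrees(np.arctan2(d[1],d[0])),"tip z",o["ee_pos"][2]-80.0)
E
python3 st.py
```

```text
11.275 [562.75 -24.87 149.8 ] [-3.7  -4.98  6.34] 18.62314390697021
[[1.0, 0.0007, 0.0008], [0.0007, -1.0, -0.0035], [0.0008, 0.0035, -1.0]]
level: ax 0.0034840890629889688 ay -0.0007951143994629993 az 0.0007217253338848006
tip rel [3.22 4.85] r 5.819422363531221 ang 56.449921283048994 tip z 69.80126214645273
```

Call:
move_arm --motion '[{"dx":-0.0004,"dy":-0.0014,"dz":0.0003,"ax":0.003,"ay":0.0,"az":0.0,"hand":-1.0},{"dx":-0.0008,"dy":-0.0012,"dz":0.0003,"ax":0.001,"ay":0.0,"az":0.0,"hand":-1.0},{"dx":-0.0013,"dy":-0.0005,"dz":0.0003,"ax":0.001,"ay":0.0,"az":0.0,"hand":-1.0}]'

```text
clock: 11.65
ee_pos: [561.8, -22.8, 149.8]
tool_rot: [[1.0, 0.001, 0.004], [0.001, -1.0, -0.001], [0.004, 0.001, -1.0]]
force: [1.6, -3.7, 4.4]
finger_gap: 18.8
```

```bash
python3 st.py
```

```text
11.65 [561.81 -22.84 149.84] [ 1.62 -3.7   4.44] 18.772151745569932
[[1.0, 0.0014, 0.0044], [0.0014, -1.0, -0.0006], [0.0044, 0.0006, -1.0]]
level: ax 0.0006345420794711938 ay -0.0043931324313517175 az 0.0013785609125767254
tip rel [2.56 7.11] r 7.559793786428941 ang 70.17692185824222 tip z 69.84121862869586
```

Call:
move_arm --motion '[{"dx":-0.0014,"dy":0.0002,"dz":0.0003,"ax":0.001,"ay":-0.003,"az":0.0,"hand":-1.0},{"dx":-0.0015,"dy":0.0,"dz":0.0003,"ax":0.0,"ay":-0.003,"az":0.0,"hand":-1.0},{"dx":-0.0015,"dy":0.0002,"dz":0.0003,"ax":0.0,"ay":-0.002,"az":0.0,"hand":-1.0},{"dx":-0.0014,"dy":0.0004,"dz":0.0003,"ax":0.0,"ay":-0.002,"az":0.0,"hand":-1.0}]'

```text
clock: 12.15
ee_pos: [559.2, -23.0, 149.8]
tool_rot: [[1.0, 0.001, 0.001], [0.001, -1.0, 0.002], [0.001, -0.002, -1.0]]
force: [4.5, -0.3, 4.5]
finger_gap: 18.5
```

```bash
python3 st.py
```

```text
12.15 [559.23 -23.01 149.83] [ 4.46 -0.34  4.48] 18.51347979883893
[[1.0, 0.0009, 0.0015], [0.0009, -1.0, 0.0015], [0.0015, -0.0015, -1.0]]
level: ax -0.0015240973465951734 ay -0.0014711648270669532 az 0.000903233161125993
tip rel [-0.26  7.12] r 7.121535871998484 ang 92.06695690254098 tip z 69.82799098910297
```

Call:
move_arm --motion '[{"dx":-0.0018,"dy":0.0003,"dz":0.0003,"ax":-0.001,"ay":-0.002,"az":0.0,"hand":-1.0},{"dx":-0.0018,"dy":0.0005,"dz":0.0003,"ax":0.0,"ay":-0.002,"az":0.0,"hand":-1.0},{"dx":-0.0017,"dy":0.0007,"dz":0.0003,"ax":0.0,"ay":-0.002,"az":0.0,"hand":-1.0},{"dx":-0.0016,"dy":0.0009,"dz":0.0003,"ax":0.0,"ay":-0.002,"az":0.0,"hand":-1.0}]'

```text
clock: 12.65
ee_pos: [555.6, -24.4, 149.8]
tool_rot: [[1.0, 0.0, 0.001], [0.0, -1.0, 0.002], [0.001, -0.002, -1.0]]
force: [5.3, 1.4, 2.6]
finger_gap: 18.1
```

```bash
python3 st.py
```

```text
12.65 [555.59 -24.35 149.82] [5.31 1.38 2.58] 18.120686415449978
[[1.0, 0.0, 0.001], [0.0, -1.0, 0.0025], [0.001, -0.0025, -1.0]]
level: ax -0.002472201018069456 ay -0.0009610727699896755 az 4.236903717028439e-06
tip rel [-3.93  5.85] r 7.046342475282196 ang 123.92483615815544 tip z 69.82483457815974
```

Call:
move_arm --motion '[{"dx":-0.0014,"dy":0.0012,"dz":0.0004,"ax":-0.002,"ay":-0.002,"az":0.0,"hand":-1.0},{"dx":-0.0013,"dy":0.0014,"dz":0.0004,"ax":-0.002,"ay":-0.001,"az":0.0,"hand":-1.0},{"dx":-0.001,"dy":0.0016,"dz":0.0004,"ax":-0.002,"ay":-0.001,"az":0.0,"hand":-1.0},{"dx":-0.0007,"dy":0.0017,"dz":0.0004,"ax":-0.001,"ay":-0.001,"az":0.0,"hand":-1.0}]'

```text
clock: 13.15
ee_pos: [554.3, -26.4, 149.7]
tool_rot: [[1.0, -0.003, 0.003], [-0.003, -1.0, 0.003], [0.003, -0.003, -1.0]]
force: [4.1, 4.5, 4.5]
finger_gap: 18.4
```

```bash
python3 st.py
```

```text
13.15 [554.28 -26.44 149.69] [4.11 4.5  4.48] 18.36901580796252
[[1.0, -0.0028, 0.003], [-0.0028, -1.0, 0.0026], [0.003, -0.0026, -1.0]]
level: ax -0.002552669580682947 ay -0.003039176366380333 az -0.002805099415248603
tip rel [-5.07  3.76] r 6.3144888387211875 ang 143.44629203748315 tip z 69.68530651875099
```

Call:
move_arm --motion '[{"dx":-0.0013,"dy":0.0014,"dz":0.0004,"ax":-0.002,"ay":-0.003,"az":-0.002,"hand":-1.0},{"dx":-0.0011,"dy":0.0016,"dz":0.0004,"ax":-0.002,"ay":-0.002,"az":0.0,"hand":-1.0},{"dx":-0.0009,"dy":0.0018,"dz":0.0004,"ax":-0.002,"ay":-0.001,"az":0.0,"hand":-1.0},{"dx":-0.0006,"dy":0.0019,"dz":0.0004,"ax":-0.002,"ay":-0.001,"az":0.0,"hand":-1.0}]'

```text
clock: 13.65
ee_pos: [553.1, -28.2, 149.4]
tool_rot: [[1.0, -0.004, 0.002], [-0.004, -1.0, 0.003], [0.002, -0.003, -1.0]]
force: [4.2, 5.4, 4.8]
finger_gap: 18.6
```

```bash
python3 st.py
```

```text
13.65 [553.09 -28.22 149.43] [4.17 5.4  4.82] 18.555190353034998
[[1.0, -0.004, 0.0021], [-0.004, -1.0, 0.0034], [0.0021, -0.0034, -1.0]]
level: ax -0.0033762672437338626 ay -0.00210399881954798 az -0.003989130187233903
tip rel [-6.34  2.05] r 6.6611570756437075 ang 162.1136223020228 tip z 69.4317860118797
```

Call:
move_arm --motion '[{"dx":-0.0006,"dy":0.0019,"dz":0.0004,"ax":-0.003,"ay":-0.002,"az":-0.003,"hand":-1.0},{"dx":-0.0004,"dy":0.002,"dz":0.0004,"ax":-0.002,"ay":-0.001,"az":0.0,"hand":-1.0},{"dx":-0.0003,"dy":0.002,"dz":0.0004,"ax":-0.002,"ay":-0.001,"az":0.0,"hand":-1.0}]'

```text
clock: 14.02
ee_pos: [552.0, -30.7, 148.2]
tool_rot: [[1.0, -0.003, -0.001], [-0.003, -1.0, 0.002], [-0.001, -0.002, -1.0]]
force: [3.5, 4.1, 2.3]
finger_gap: 18.4
```

```bash
python3 st.py
```

```text
14.025 [551.97 -30.68 148.22] [3.53 4.07 2.3 ] 18.43889230720448
[[1.0, -0.0029, -0.0014], [-0.0029, -1.0, 0.0024], [-0.0014, -0.0024, -1.0]]
level: ax -0.002436617385499171 ay 0.0013805023360520306 az -0.002914080747599776
tip rel [-7.74 -0.49] r 7.758340736457964 ang -176.3895969149297 tip z 68.22081568259401
```

Z is dropping at (-7.7,-0.5) from base_mid, so the tip seems to be entering the bushing hole. I'll probe straight down.

Call:
move_arm --motion '[{"dx":0.0,"dy":0.0,"dz":0.0008,"ax":-0.002,"ay":0.001,"az":-0.002,"hand":-1.0},{"dx":0.0,"dy":0.0,"dz":0.0008,"ax":0.0,"ay":0.0,"az":0.0,"hand":-1.0}]'

```text
clock: 14.28
ee_pos: [551.8, -29.8, 146.3]
tool_rot: [[1.0, -0.001, -0.001], [-0.001, -1.0, 0.002], [-0.001, -0.002, -1.0]]
force: [4.1, 1.3, 2.0]
finger_gap: 18.7
```

```bash
python3 st.py
```

```text
14.275 [551.82 -29.83 146.31] [4.05 1.33 1.96] 18.72428462253098
[[1.0, -0.001, -0.0006], [-0.001, -1.0, 0.0016], [-0.0006, -0.0016, -1.0]]
level: ax -0.0016126932552545483 ay 0.0006271058983897927 az -0.0009902482371606622
tip rel [-7.83  0.3 ] r 7.833518141638714 ang 177.83281484327875 tip z 66.30640962301428
```

Call:
move_arm --motion '[{"dx":0.0,"dy":0.0,"dz":0.0015,"ax":-0.001,"ay":0.0,"az":0.0,"hand":-1.0},{"dx":0.0,"dy":0.0,"dz":0.0015,"ax":0.0,"ay":0.0,"az":0.0,"hand":-1.0},{"dx":0.0,"dy":0.0,"dz":0.0015,"ax":0.0,"ay":0.0,"az":0.0,"hand":-1.0}]'

```text
clock: 14.65
ee_pos: [552.2, -29.7, 141.6]
tool_rot: [[1.0, -0.001, 0.0], [-0.001, -1.0, 0.001], [0.0, -0.001, -1.0]]
force: [4.9, 1.1, 2.8]
finger_gap: 18.6
```

```bash
python3 st.py
```

```text
14.65 [552.18 -29.67 141.64] [4.9  1.12 2.8 ] 18.559146165863275
[[1.0, -0.0012, 0.0002], [-0.0012, -1.0, 0.0009], [0.0002, -0.0009, -1.0]]
level: ax -0.0008665283362497596 ay -0.00017226605262454618 az -0.001187121843571178
tip rel [-7.41  0.4 ] r 7.418879144274425 ang 176.9181847220591 tip z 61.636151860702796
```

Call:
move_arm --motion '[{"dx":0.0,"dy":0.0,"dz":0.002,"ax":-0.001,"ay":0.0,"az":0.0,"hand":-1.0},{"dx":0.0,"dy":0.0,"dz":0.002,"ax":0.0,"ay":0.0,"az":0.0,"hand":-1.0},{"dx":0.0,"dy":0.0,"dz":0.002,"ax":0.0,"ay":0.0,"az":0.0,"hand":-1.0}]'

```text
clock: 15.02
ee_pos: [552.7, -29.7, 135.6]
tool_rot: [[1.0, -0.001, 0.001], [-0.001, -1.0, -0.0], [0.001, 0.0, -1.0]]
force: [5.0, 1.3, 3.6]
finger_gap: 18.3
```

```bash
python3 st.py;python3 - <<'E'
from h import *
for n,(y0,y1,x0,x1) in dict(scene=(140,240,220,330)).items():
    im=ctrl.snapshot(n)
    cv2.imwrite(f"pics/{n}5.png",cv2.resize(im[y0:y1,x0:x1,::-1],None,fx=6,fy=6,interpolation=cv2.INTER_CUBIC))
E
```

```text
15.025 [552.69 -29.68 135.56] [4.97 1.29 3.56] 18.32535139915511
[[1.0, -0.0013, 0.0012], [-0.0013, -1.0, -0.0002], [0.0012, 0.0002, -1.0]]
level: ax 0.00017937044605168947 ay -0.0012479412145445824 az -0.0013053570668640326
tip rel [-6.81  0.31] r 6.813048811522956 ang 177.42620959685368 tip z 55.55997082162287
```

View pics/scene5.png

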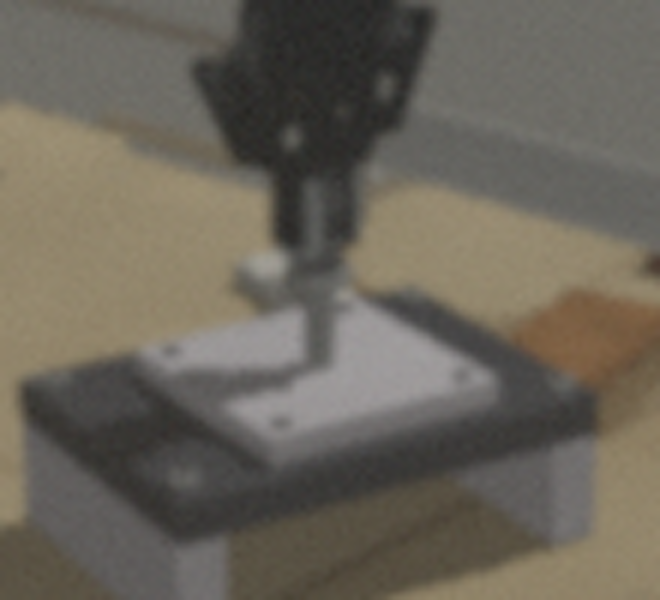

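Call:
move_arm --motion '[{"dx":0.0,"dy":0.0,"dz":0.002,"ax":0.0,"ay":-0.001,"az":0.0,"hand":-1.0},{"dx":0.0,"dy":0.0,"dz":0.002,"ax":0.0,"ay":0.0,"az":0.0,"hand":-1.0},{"dx":0.0,"dy":0.0,"dz":0.002,"ax":0.0,"ay":0.0,"az":0.0,"hand":-1.0}]'

```text
clock: 15.45
ee_pos: [553.5, -29.8, 129.8]
tool_rot: [[1.0, -0.001, 0.002], [-0.001, -1.0, -0.0], [0.002, 0.0, -1.0]]
force: [4.6, 2.1, 7.6]
finger_gap: 18.5
```

```bash
python3 st.py
```

```text
15.45 [553.54 -29.83 129.79] [4.61 2.12 7.59] 18.502231300395714
[[1.0, -0.0012, 0.0019], [-0.0012, -1.0, -0.0005], [0.0019, 0.0005, -1.0]]
level: ax 0.0004591702634179682 ay -0.0018842495331181746 az -0.0011959449768375503
tip rel [-5.91  0.13] r 5.908069833090933 ang 178.7321577863148 tip z 49.792994252758376
```

Call:
move_arm --motion '[{"dx":0.0002,"dy":0.0,"dz":0.0015,"ax":0.0,"ay":-0.002,"az":0.0,"hand":-1.0},{"dx":0.0,"dy":0.0,"dz":0.0015,"ax":0.0,"ay":0.0,"az":0.0,"hand":-1.0},{"dx":0.0,"dy":0.0,"dz":0.0015,"ax":0.0,"ay":0.0,"az":0.0,"hand":-1.0}]'

```text
clock: 15.82
ee_pos: [553.8, -30.1, 125.9]
tool_rot: [[1.0, -0.001, -0.0], [-0.001, -1.0, -0.001], [-0.0, 0.001, -1.0]]
force: [3.5, 1.3, 7.3]
finger_gap: 18.7
```

```bash
python3 st.py
```

```text
15.825 [553.83 -30.06 125.87] [3.52 1.26 7.26] 18.697066758985716
[[1.0, -0.001, -0.0002], [-0.001, -1.0, -0.0009], [-0.0002, 0.0009, -1.0]]
level: ax 0.0008790962623830341 ay 0.0001604983289648828 az -0.0010421737151898218
tip rel [-5.78 -0.13] r 5.7797638746492135 ang -178.67004959254456 tip z 45.87106648983779
```

Call:
move_arm --motion '[{"dx":0.0002,"dy":0.0,"dz":0.0015,"ax":0.001,"ay":0.0,"az":-0.001,"hand":-1.0},{"dx":0.0002,"dy":0.0,"dz":0.0015,"ax":0.0,"ay":0.0,"az":0.0,"hand":-1.0},{"dx":0.0002,"dy":0.0,"dz":0.0015,"ax":0.0,"ay":0.0,"az":0.0,"hand":-1.0}]'

```text
clock: 16.2
ee_pos: [554.0, -30.3, 121.9]
tool_rot: [[1.0, 0.0, -0.001], [0.0, -1.0, -0.0], [-0.001, 0.0, -1.0]]
force: [3.2, 1.5, 5.6]
finger_gap: 18.2
```

```bash
python3 st.py
```

```text
16.2 [554.01 -30.35 121.87] [3.25 1.54 5.57] 18.229937199693865
[[1.0, 0.0003, -0.0011], [0.0003, -1.0, -0.0004], [-0.0011, 0.0004, -1.0]]
level: ax 0.000362030380249971 ay 0.0011407031503132153 az 0.0002751694352907212
tip rel [-5.68 -0.38] r 5.694154307403942 ang -176.20264101056802 tip z 41.8749892130824
```

Call:
move_arm --motion '[{"dx":0.0002,"dy":0.0,"dz":0.0015,"ax":0.0,"ay":0.001,"az":0.0,"hand":-1.0},{"dx":0.0002,"dy":0.0,"dz":0.0015,"ax":0.0,"ay":0.0,"az":0.0,"hand":-1.0},{"dx":0.0002,"dy":0.0,"dz":0.0015,"ax":0.0,"ay":0.0,"az":0.0,"hand":-1.0}]'

```text
clock: 16.58
ee_pos: [553.7, -30.7, 117.3]
tool_rot: [[1.0, 0.001, -0.002], [0.001, -1.0, -0.001], [-0.002, 0.001, -1.0]]
force: [4.2, 1.0, 4.4]
finger_gap: 18.5
```

```bash
python3 st.py
```

```text
16.575 [553.73 -30.73 117.27] [4.16 1.02 4.44] 18.4913655715716
[[1.0, 0.0006, -0.002], [0.0006, -1.0, -0.001], [-0.002, 0.001, -1.0]]
level: ax 0.0010223233434946428 ay 0.0020050616322268675 az 0.0005986044008905875
tip rel [-6.03 -0.82] r 6.0890476384285686 ang -172.3008756939291 tip z 37.267557568764374
```

Call:
move_arm --motion '[{"dx":0.0003,"dy":0.0,"dz":0.0015,"ax":0.001,"ay":0.002,"az":0.0,"hand":-1.0},{"dx":0.0002,"dy":0.0,"dz":0.0012,"ax":0.0,"ay":0.0,"az":0.0,"hand":-1.0},{"dx":0.0002,"dy":0.0,"dz":0.0012,"ax":0.0,"ay":0.0,"az":0.0,"hand":-1.0}]'

```text
clock: 16.95
ee_pos: [553.7, -31.1, 113.3]
tool_rot: [[1.0, 0.001, -0.002], [0.001, -1.0, -0.001], [-0.002, 0.001, -1.0]]
force: [3.5, 0.9, 5.8]
finger_gap: 18.5
```

```bash
python3 st.py
```

```text
16.95 [553.67 -31.06 113.34] [3.52 0.89 5.83] 18.52001713288846
[[1.0, 0.0009, -0.0016], [0.0009, -1.0, -0.0005], [-0.0016, 0.0005, -1.0]]
level: ax 0.0005485330173124867 ay 0.0016198207238757372 az 0.0009245393036783276
tip rel [-6.06 -1.11] r 6.15743052670409 ang -169.6583333052035 tip z 33.339931769724885
```

Call:
move_arm --motion '[{"dx":0.0003,"dy":0.0,"dz":0.0014,"ax":0.0,"ay":0.001,"az":0.0,"hand":-1.0},{"dx":0.0002,"dy":0.0,"dz":0.0012,"ax":0.0,"ay":0.0,"az":0.0,"hand":-1.0},{"dx":0.0002,"dy":0.0,"dz":0.0012,"ax":0.0,"ay":0.0,"az":0.0,"hand":-1.0}]'

```text
clock: 17.32
ee_pos: [553.8, -31.3, 109.7]
tool_rot: [[1.0, 0.001, -0.002], [0.001, -1.0, -0.001], [-0.002, 0.001, -1.0]]
force: [3.8, 0.7, 5.6]
finger_gap: 18.7
```

```bash
python3 st.py
```

```text
17.325 [553.78 -31.34 109.67] [3.81 0.68 5.63] 18.72186839060606
[[1.0, 0.0011, -0.002], [0.0011, -1.0, -0.001], [-0.002, 0.001, -1.0]]
level: ax 0.0010031861273882192 ay 0.0019872360613031846 az 0.0011242520311636054
tip rel [-5.97 -1.42] r 6.141604001226051 ang -166.6072537312333 tip z 29.667275763591476
```

Call:
move_arm --motion '[{"dx":0.0003,"dy":0.0,"dz":0.0014,"ax":0.001,"ay":0.002,"az":0.0,"hand":-1.0},{"dx":0.0002,"dy":0.0,"dz":0.0014,"ax":0.0,"ay":0.0,"az":0.0,"hand":-1.0},{"dx":0.0002,"dy":0.0,"dz":0.0014,"ax":0.0,"ay":0.0,"az":0.0,"hand":-1.0}]'

```text
clock: 17.7
ee_pos: [553.8, -31.6, 105.5]
tool_rot: [[1.0, 0.001, -0.002], [0.001, -1.0, -0.0], [-0.002, 0.0, -1.0]]
force: [2.5, 0.9, 5.5]
finger_gap: 19.0
```

```bash
python3 st.py
```

```text
17.7 [553.78 -31.58 105.46] [2.51 0.89 5.48] 19.038382574451617
[[1.0, 0.0014, -0.0016], [0.0014, -1.0, -0.0004], [-0.0016, 0.0004, -1.0]]
level: ax 0.0003625778799057076 ay 0.0015725478511351464 az 0.0013688242667567617
tip rel [-5.94 -1.61] r 6.1558545139277046 ang -164.8309083219207 tip z 25.461962322221765
```

Call:
move_arm --motion '[{"dx":0.0003,"dy":0.0,"dz":0.0014,"ax":0.0,"ay":0.002,"az":0.0,"hand":-1.0},{"dx":0.0002,"dy":0.0,"dz":0.0014,"ax":0.0,"ay":0.0,"az":0.0,"hand":-1.0},{"dx":0.0002,"dy":0.0,"dz":0.0014,"ax":0.0,"ay":0.0,"az":0.0,"hand":-1.0},{"dx":0.0002,"dy":0.0,"dz":0.0014,"ax":0.0,"ay":0.0,"az":0.0,"hand":-1.0}]'

```text
clock: 18.2
ee_pos: [553.8, -31.6, 99.8]
tool_rot: [[1.0, 0.002, -0.002], [0.002, -1.0, -0.0], [-0.002, 0.0, -1.0]]
force: [3.2, 1.5, 4.7]
finger_gap: 18.6
```

Call:
move_arm --motion '[{"dx":0.0002,"dy":0.0,"dz":0.001,"ax":0.0,"ay":0.001,"az":0.0,"hand":-1.0}]'

```text
clock: 18.32
ee_pos: [553.8, -31.6, 98.8]
tool_rot: [[1.0, 0.002, -0.001], [0.002, -1.0, -0.001], [-0.001, 0.001, -1.0]]
force: [3.1, 1.8, 6.0]
finger_gap: 18.3
```

Call:
move_arm --motion '[{"dx":0.0,"dy":0.0,"dz":0.001,"ax":0.0,"ay":0.0,"az":0.0,"hand":-1.0}]'

```text
clock: 18.45
ee_pos: [553.7, -31.6, 97.9]
tool_rot: [[1.0, 0.002, -0.001], [0.002, -1.0, -0.001], [-0.001, 0.001, -1.0]]
force: [4.5, 1.8, 5.7]
finger_gap: 18.7
```

```bash
python3 st.py
```

```text
18.45 [553.74 -31.63  97.85] [4.55 1.84 5.66] 18.65955496618021
[[1.0, 0.0017, -0.0012], [0.0017, -1.0, -0.0006], [-0.0012, 0.0006, -1.0]]
level: ax 0.0005621550489794804 ay 0.00119609761759838 az 0.0017037915149810223
tip rel [-5.96 -1.67] r 6.188673304820472 ang -164.3376478031486 tip z 17.852058664265414
```

Call:
move_arm --motion '[{"dx":0.0002,"dy":0.0,"dz":0.001,"ax":0.0,"ay":0.001,"az":0.0,"hand":-1.0}]'

```text
clock: 18.58
ee_pos: [553.8, -31.6, 96.9]
tool_rot: [[1.0, 0.002, -0.001], [0.002, -1.0, -0.001], [-0.001, 0.001, -1.0]]
force: [3.4, 1.8, 5.3]
finger_gap: 18.4
```

Call:
move_arm --motion '[{"dx":0.0,"dy":0.0,"dz":0.001,"ax":0.0,"ay":0.0,"az":0.0,"hand":-1.0}]'

```text
clock: 18.7
ee_pos: [553.9, -31.6, 96.1]
tool_rot: [[1.0, 0.002, -0.0], [0.002, -1.0, -0.001], [-0.0, 0.001, -1.0]]
force: [2.6, 3.4, 14.4]
finger_gap: 18.2
```

Call:
move_arm --motion '[{"dx":0.0,"dy":0.0,"dz":0.001,"ax":0.0,"ay":0.0,"az":0.0,"hand":-1.0}]'

```text
clock: 18.82
ee_pos: [553.9, -31.6, 96.0]
tool_rot: [[1.0, 0.002, -0.0], [0.002, -1.0, -0.001], [-0.0, 0.001, -1.0]]
force: [-1.2, 2.9, 22.3]
finger_gap: 18.6
```

Call:
move_arm --motion '[{"dx":0.0,"dy":0.0,"dz":0.001,"ax":0.0,"ay":0.0,"az":0.0,"hand":-1.0}]'

```text
clock: 18.95
ee_pos: [553.9, -31.6, 96.1]
tool_rot: [[1.0, 0.002, -0.001], [0.002, -1.0, -0.001], [-0.001, 0.001, -1.0]]
force: [-0.9, 2.2, 17.8]
finger_gap: 18.7
```

The collar seated at TCP z 96.0, against 96.2 predicted, with a firm stop near 20 N. I'll relax and open.

Call:
move_arm --motion '[{"dx":0.0,"dy":0.0,"dz":0.0002,"ax":0.0,"ay":0.0,"az":0.0,"hand":-1.0},{"dx":0.0,"dy":0.0,"dz":0.0,"ax":0.0,"ay":0.0,"az":0.0,"hand":-0.3},{"dx":0.0,"dy":0.0,"dz":0.0,"ax":0.0,"ay":0.0,"az":0.0,"hand":0.2},{"dx":0.0,"dy":0.0,"dz":0.0,"ax":0.0,"ay":0.0,"az":0.0,"hand":1.0},{"dx":0.0,"dy":0.0,"dz":0.0,"ax":0.0,"ay":0.0,"az":0.0,"hand":1.0},{"dx":0.0,"dy":0.0,"dz":0.0,"ax":0.0,"ay":0.0,"az":0.0,"hand":1.0},{"dx":0.0,"dy":0.0,"dz":0.0,"ax":0.0,"ay":0.0,"az":0.0,"hand":1.0}]'

```text
clock: 19.82
ee_pos: [548.1, -31.9, 93.3]
tool_rot: [[1.0, 0.002, -0.013], [0.002, -1.0, -0.001], [-0.013, 0.001, -1.0]]
force: [-0.5, -0.3, 0.1]
finger_gap: 85.3
```

```bash
python3 st.py;python3 - <<'E'
from h import *
for n,(y0,y1,x0,x1) in dict(scene=(140,240,220,330)).items():
    im=ctrl.snapshot(n)
    cv2.imwrite(f"pics/{n}6.png",cv2.resize(im[y0:y1,x0:x1,::-1],None,fx=6,fy=6,interpolation=cv2.INTER_CUBIC))
E
```

```text
19.825 [548.1  -31.9   93.26] [-0.52 -0.33  0.09] 85.26005630838222
[[0.9999, 0.0024, -0.0126], [0.0024, -1.0, -0.001], [-0.0126, 0.001, -0.9999]]
level: ax 0.0010392905357659737 ay 0.0125641110958599 az 0.0024280595524537028
tip rel [-12.51  -1.98] r 12.664657832938712 ang -171.00814917556715 tip z 13.256072608993975
```

View pics/scene6.png

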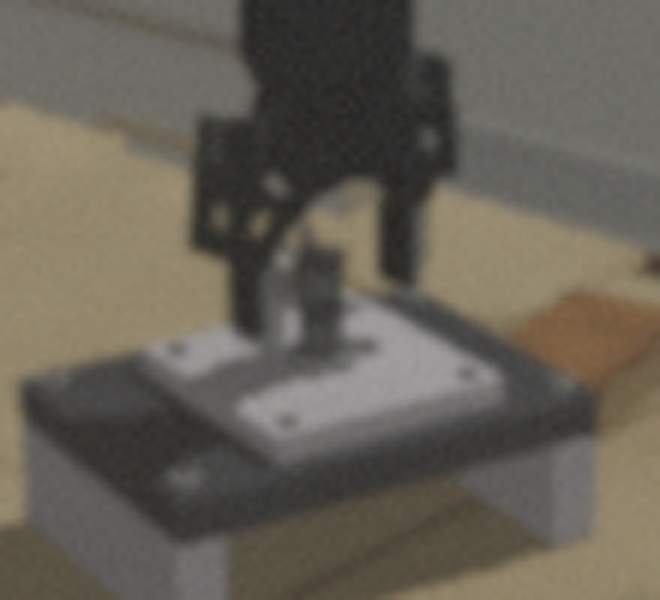

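Call:
move_arm --motion '[{"dx":0.002,"dy":0.0,"dz":-0.01,"ax":0.0,"ay":0.0,"az":0.0,"hand":1.0},{"dx":0.0,"dy":0.0,"dz":-0.02,"ax":0.0,"ay":0.0,"az":0.0,"hand":1.0},{"dx":0.0,"dy":0.0,"dz":-0.03,"ax":0.0,"ay":0.0,"az":0.0,"hand":1.0},{"dx":0.0,"dy":0.0,"dz":-0.04,"ax":0.0,"ay":0.0,"az":0.0,"hand":1.0},{"dx":0.0,"dy":0.0,"dz":-0.04,"ax":0.0,"ay":0.0,"az":0.0,"hand":1.0},{"dx":0.0,"dy":-0.05,"dz":-0.03,"ax":0.0,"ay":0.0,"az":0.0,"hand":1.0},{"dx":0.0,"dy":-0.055,"dz":-0.02,"ax":0.0,"ay":0.0,"az":0.0,"hand":1.0},{"dx":0.0,"dy":-0.055,"dz":-0.02,"ax":0.0,"ay":0.0,"az":0.0,"hand":1.0},{"dx":0.0,"dy":-0.055,"dz":0.0,"ax":0.0,"ay":0.0,"az":0.0,"hand":1.0},{"dx":0.0,"dy":-0.055,"dz":0.0,"ax":0.0,"ay":0.0,"az":0.0,"hand":1.0}]'

```text
clock: 21.12
ee_pos: [554.8, 243.0, 319.1]
tool_rot: [[1.0, -0.004, -0.003], [-0.004, -1.0, 0.001], [-0.003, -0.001, -1.0]]
force: [0.7, -1.3, 0.2]
finger_gap: 85.2
```

```bash
python3 st.py;python3 - <<'E'
from h import *
for n,(y0,y1,x0,x1) in dict(scene=(140,240,220,330),top=(160,270,205,325)).items():
    im=ctrl.snapshot(n);np.save(f"pics/{n}7.npy",im)
    cv2.imwrite(f"pics/{n}7.png",cv2.resize(im[y0:y1,x0:x1,::-1],None,fx=5,fy=5,interpolation=cv2.INTER_CUBIC))
E
```

```text
21.125 [554.78 242.95 319.14] [ 0.65 -1.3   0.2 ] 85.21750988446611
[[1.0, -0.0044, -0.0034], [-0.0044, -1.0, 0.0013], [-0.0034, -0.0012, -1.0]]
level: ax -0.0012574466769154223 ay 0.003388490368779783 az -0.004358675900424085
tip rel [ -5.09 273.05] r 273.09963703585186 ang 91.06800118604316 tip z 239.14210541435943
```

View pics/scene7.png

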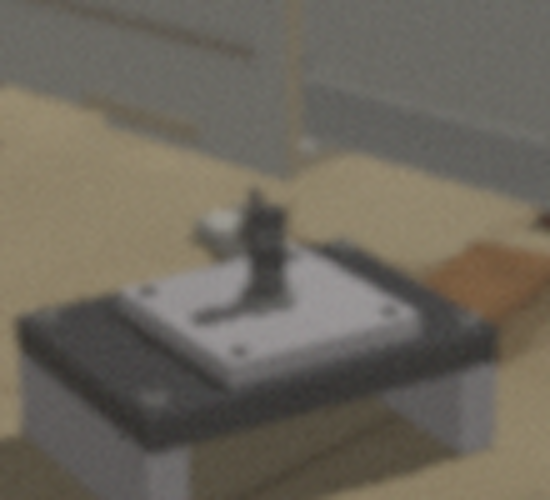

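View pics/top7.png

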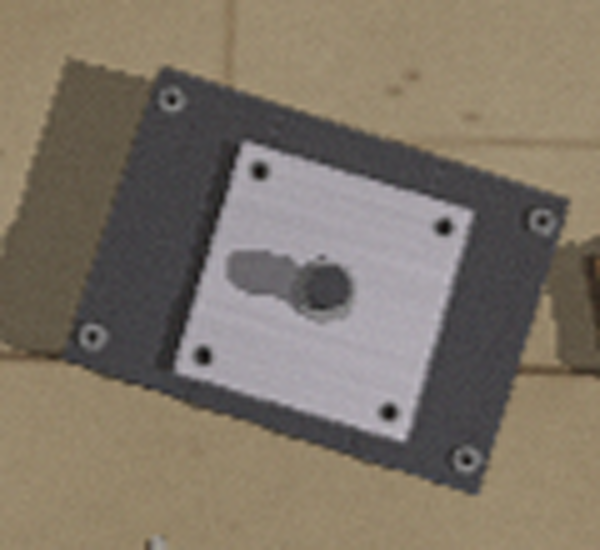

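```bash
python3 - <<'E'
from h import *
np.set_printoptions(precision=1,suppress=True)
fa=lambda x,y:((x+.5)/5-.5+205,(y+.5)/5-.5+160)
h=np.mean([plane("top",fa(*c),82)[:2] for c in((260,171),(444,227),(389,412),(203,356))],0)
b=np.mean([plane("top",fa(*c),70)[:2] for c in((172,99),(541,221),(466,459),(92,337))],0)
g=plane("top",fa(328,286),134)[:2];c=plane("top",fa(324,291),88)[:2]
print(h,b,np.linalg.norm(h-b),"collar",c,"grip top",g)
E
```

```text
[553.  -32.5] [559.6 -29.8] 7.152368493722647 collar [552.8 -32.2] grip top [553.  -32.2]
```

Plate hole 7.15 mm from base_mid, with collar and grip top concentric on the plate hole within 0.4 mm. I'll settle the arm and hand in.

Call:
move_arm --motion '[{"dx":0.0,"dy":0.0,"dz":0.0,"ax":0.0,"ay":0.0,"az":0.0,"hand":1.0},{"dx":0.0,"dy":0.0,"dz":0.0,"ax":0.0,"ay":0.0,"az":0.0,"hand":1.0}]'

```text
clock: 21.48
ee_pos: [554.4, 245.7, 319.6]
tool_rot: [[1.0, 0.001, -0.003], [0.001, -1.0, 0.003], [-0.003, -0.003, -1.0]]
force: [0.4, 0.5, 0.1]
finger_gap: 85.3
```

```bash
python3 -c "
from bench import ctrl
print(ctrl.get_obs()['ee_pos'],ctrl.hand_in())"
```

```text
the job is handed in; nothing more can be done
[554.42072819 245.68224067 319.59058154] None
```

The pin is in the bushing hole with its collar home on the plate. It has been released, the arm is clear, and the job was handed in at about 21.5 s.

- **Finding the hole:** I lifted the pin from its block, put its tip through the plate's hole and traced a 7 mm circle around base_mid with about 5 N of down-force, sliding the plate along. The tip dropped in towards −x.
- **Seating:** I drove the pin down at about 4–8 N until the collar hit a firm stop, with a highest reading of about 22 N. The stop came at TCP z 96.0 mm, where 96.2 mm was predicted.
- **Final pictures:** In the top view, plate hole, collar and grip top line up within 0.4 mm, and the plate hole is 7.15 mm from base_mid. The scene view shows the pin upright and the plate flat.
- **Disagreements:** The scene camera placed points about 5 mm off from the top camera, so I relied on the top view for x and y. The arm also sprang about 6 mm in −x when the gripper opened, and the pictures afterwards showed the pin still in place.
- **Not measured:** I kept clear of the sanding block, tape and strap, but did not measure their positions afterwards.

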